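# Hold the test-pot lid half-turned, short of its lock

## Robot

A 6-joint arm with a two-finger parallel gripper is mounted at the origin on the work surface. World frame = base frame: x ahead of the robot, y to its left, z up, the work surface at z = 0. Lengths are in mm, angles in rad, forces in N, time in s.
With the tool pointing down it reaches from about 350 to 875 mm from the base axis. Payload 4.2 kg.
Tool frame: the origin (TCP) lies at the very end of the fingers, on their centre line; the grasp point (between the pads) lies 19 mm behind it; z points along the fingers, y is the direction in which the jaws open and shut (so a half turn about z gives the same grasp; the last joint's range is limited). The gripper opens to 85 mm and grips with 20 to 120 N. Pads are 22 mm wide; open, the fingers measure 114 mm over their backs; the gripper's body (76 mm by 85 mm) begins 54 mm behind the grasp point. The pads swing forward as they close: fully open they stand 13 mm farther back than shut.
Start: joints at [-0.862, 0.385, 0.008, 0, -1.194, -0.259], TCP at [271.753, -562.805, 231.312] pointing down, gripper open.
Joint ranges: [-3.14, 3.14], [-1.21, 2.06], [-1.07, 1.41], [-3.16, 2.05], [-2.99, -0.16], [-3.1, 3.1]. Speed limits (rad/s): [2.79, 2.79, 3.14, 3.14, 3.14, 3.14].

## Interface

Orientations are given as a unit quaternion [x, y, z, w].
In Python, from bench import read_state, get_image, camera_params, job_done gives the robot as it stands.
- The arm moves only by the tool send_rows, never from a script. Its arguments are lists of equal length, an entry for each row: "translation": the shift along the tool's x, y, z in m, a list of three; "yaw": the turn about the tool's z in degrees; "fingers": the closure in counts, from 0 (fully open) to 255 (shut). A call has 1 to 12 rows; each row is the pose to reach, as a shift and turn from the pose measured when the call began, along the tool's axes at that moment; what a row does not reach only later rows make up. A row lasts 1/10 s, in which the tool goes at most 50 mm and 8.59 degrees, less where a joint would pass 70% of its speed; a pose out of reach is approached as far as the arm can. A call with a gripper value outside its range is refused whole. The fingers move at their own pace and stop on an object; the grip force is fixed at half the most. Time passes only in rows, so rows that repeat a pose let the fingers close. It gives the time, the measured TCP pose, the force and the opening at its end, in the units of the state.
- read_state(): the state, without advancing time (a new reading comes with each control period).
- get_image(name): name is "scene" or "top" or "wrist"; returns the picture (400x640x3 uint8, blue, green, red); there is no depth.
- camera_params(name): a dict with "mtx" (3x3 intrinsics, pixels), "rvec" (rotation vector, rad) and "tvec" (3), from world to camera coordinates, as OpenCV has them; the wrist camera has in their place "tool_from_camera" (4x4, takes a point from camera to tool coordinates, whose origin is the TCP and whose axes are the flange's). Camera axes: x right, y down, z forward; pixel columns grow to the right and rows downward; lengths in mm; the calibration is good to about 2 mm. A picture is of the moment at which its call begins: read the wrist's pose just before it. camera_params takes no time and is no camera call.
- job_done(): hands the job in, once; it reports no verdict.
The state is a dict: "clock": time; "joints": joint angles; "joint_vel": joint speeds; "joint_efforts": joint torques, N m; "position": TCP position; "ee_rot": TCP orientation; "contact_force": force on the tool from outside, world axes, zero at the start; "wrist_torque": the same for the moment, N m; "gripper_width": finger opening in mm.
Only numpy, scipy, OpenCV 4.12 (cv2) and the standard library are available. Lean on these libraries where they do the work, as an engineer would, in place of code of your own. Each camera call takes 0.05 s, during which the arm holds its last target.

## Task

At the stockroom's test bench, put the bayonet lid (the one with two lugs and a bar handle) into the collar of the leak-test pot, its lugs down through the two notches until it sits fully home, then turn it clockwise (seen from above) until its bar points at the long ribs, halfway to the lock, and no further: the lock must not click. A spring turns the lid back when it is let go, so finish while gripping the lid and holding it still at the halfway ribs. Leave the other things on the bench where they are.

Things in the scene. Friction and masses are not known exactly. Their poses are not given: they have to be found in the camera images.
- lid: Bayonet lid of bare aluminium, about 130 g, standing upright: a round plug 69 mm across, 20 mm high (lower edge bevelled 5 mm), two lugs at its foot along its +x and -x (to 45 mm from the axis, 14 mm wide, 7 mm high), on top a black bar handle 60 mm long (along x, in line with the lugs), 16 mm wide, 36 mm high; 56 mm high in all. Origin: centre of the underside, z up. A half turn makes no difference.
- lid_grip (a point): Middle of the bar's length and width on the lid's axis, 45 mm above the lid's underside (11 mm below the bar's top): where to grip across the bar. Axes as the lid's.
- pot: Leak-test pot bolted to the bench: dark steel, 112 mm across, on a foot 136 mm across; a white plastic collar 114 mm across, its top 90 mm up. Origin: centre of the underside, z up. Inside, a ledge 72 mm above the origin, on which the lid's underside rests when home (lid's x along the pot's x, either way round); the lid's plug then stands 2 mm above the collar. Turning the lid the wrong way is blocked.
- pot_mouth (a point): Centre of the pot's mouth, level with the collar's top, 90 mm above the bench; axes as the pot's. The mouth is 74 mm across; the collar's roof round it is 8 mm thick, the space under the roof 10 mm high.
- pot_notch (a point): One of the two notches for the lugs, at the collar's top, 43 mm from the pot's axis along its +x; the other is opposite. Each is about 22 mm wide at the bore, a little wider farther out, and reaches 48 mm from the axis.
- pot_half (a point): One of the two long steel ribs (raised 2 mm, 4 mm wide, 17 mm long, pointing at the axis) on the collar, 35 degrees clockwise from above past the notches: the halfway mark; the other is opposite. This point is 48 mm from the axis.
- pot_lock (a point): One of the two round steel bosses (8 mm across, raised 3 mm) on the collar, 70 degrees clockwise past the notches, 50 mm from the axis: the lock clicks with the bar here. From about 40 degrees on a lug already starts to lift the lock's pawl.
- carrier (a joint): Turn of the sprung carrier in the collar, rad, growing clockwise from above: 0 at rest. The lid turns freely for its first 5 to 8 degrees, then pushes the carrier against its spring (0.1 N m, rising to 0.2 N m): about 0.5 with the lid at the halfway ribs; about 1.08 when the lock clicks.
- plain_cap: Bystander: plain aluminium push-on cap, 60 mm across, round knob on top, 28 mm high, no lugs. Origin: centre of the underside.
- fitting: Bystander: brass fitting standing upright, foot 28 mm across, 40 mm high. Origin: centre of the underside.
- driver: Bystander: screwdriver lying on the bench, about 160 mm long, along its x. Origin near the middle of its underside.
Things that resemble listed ones, but are neither listed nor needed, are in the scene too. Leave any blue or turquoise look-alike of the lid alone.

How it is judged (in metres and radians):
On the way:
1. the lid is down on the ledge with its lugs still in the notches (z of lid in the frame of pot between 0.068 and 0.078 m and horizontal distance between lid and pot below 0.005 m and angle between the x axis of lid and the x axis of pot, either way round below 0.3 rad), for 0.1 s.
At the end, for the whole second after the job is handed in: The fingers grip the lid (over 2 N); it sits in the collar (underside 68 to 78 mm above the pot's origin, within 5 mm of its axis, upright within 0.08 rad), turned clockwise 0.47 to 0.75 rad (27 to 43 degrees) from the notches, the carrier at 0.28 to 0.68 rad, and is still (z of lid in the frame of pot between 0.068 and 0.078 m and horizontal distance between lid and pot below 0.005 m and angle between lid's own z axis and vertical below 0.08 rad and angle between the x axis of lid and the x axis of pot, either way round between 0.47 and 0.75 rad and value of joint carrier between 0.28 and 0.68 rad and contact force between the fingers and lid above 2 N and linear speed of lid below 0.02 m/s and angular speed of lid below 0.4 rad/s); the arm keeps its last pose, push and grip.
It fails at once if the lid is turned on to the lock (value of joint carrier above 1.03 rad).
It fails at once if the plain cap is disturbed (moved over 30 mm) (distance of plain_cap from where it was at the start of the episode above 0.03 m).
It fails at once if the fitting is disturbed (moved over 30 mm) (distance of fitting from where it was at the start of the episode above 0.03 m).
It fails at once if the screwdriver is disturbed (moved over 30 mm) (distance of driver from where it was at the start of the episode above 0.03 m).
It also fails if it takes over 45 s, if anything falls off the work surface, if the arm or the gripper's body presses on something with over 40 N, if the wrist force passes 120 N, or if a joint passes its speed limit or range.

## Working session

There is one attempt and no reset: what is moved stays moved. The work goes in short steps, Python scripts to look and compute and a tool call to move; the robot and the scene stay as the last step left them, time stands still between calls to the robot, and variables do not carry over. Pictures are saved under pics/ and viewed, and the job is handed in when it is done.

Besides the shell and the picture viewer there is one more tool, called after ">>>" by a JSON object that holds its "method" and its "body". send_rows: Moves the arm, as the interface text tells. Its arguments: {"type":"object","properties":{"translation":{"type":"array","items":{"type":"array","items":{"type":"number"}}},"yaw":{"type":"array","items":{"type":"number"}},"fingers":{"type":"array","items":{"type":"number"}}},"required":["translation","yaw","fingers"]}

```bash
ls; mkdir -p pics
python3 - <<'E'
from bench import *
import cv2
print(read_state())
for n in ["scene","top","wrist"]:
    p=camera_params(n);print(n,p)
    cv2.imwrite(f"pics/{n}0.png",get_image(n))
E
```

```text
pics
{'clock': 0.0, 'joints': array([-8.62377433e-01,  3.85546197e-01,  6.60318961e-03, -4.89827460e-04,
       -1.19404591e+00, -2.58564461e-01]), 'joint_vel': array([-0.00202913,  0.0013317 ,  0.00101839,  0.00095287, -0.00023686,
       -0.00029865]), 'joint_efforts': array([-6.39956779e-04, -3.92288160e+01,  1.88399255e+01,  4.18644816e+00,
       -4.77727008e-03, -1.66241762e-05]), 'position': array([ 271.49663763, -562.27724109,  230.22037261]), 'ee_rot': array([-2.22947194e-01,  9.74829880e-01,  1.07645946e-03, -3.08094272e-04]), 'contact_force': array([ 0.03179104,  0.7204025 , -0.35273818]), 'wrist_torque': array([-0.01642756, -0.02267318,  0.00345876]), 'gripper_width': 85.39897577903032}
scene {'mtx': array([[486.57208919,   0.        , 316.12675819],
       [  0.        , 486.57208919, 200.95112385],
       [  0.        ,   0.        ,   1.        ]]), 'rvec': array([ 2.22236918,  0.98357544, -0.41348069]), 'tvec': array([-344.14546186, -244.11623366, 1180.88832163])}
top {'mtx': array([[421.81383511,   0.        , 316.13146426],
       [  0.        , 421.81383511, 203.65116878],
       [  0.        ,   0.        ,   1.        ]]), 'rvec': array([ 2.12051372, -2.10366886,  0.19202565]), 'tvec': array([-10.87415283, 554.36378806, 824.51242943])}
wrist {'mtx': array([[283.4410549 ,   0.        , 318.57164507],
       [  0.        , 283.4410549 , 200.79047472],
       [  0.        ,   0.        ,   1.        ]]), 'tool_from_camera': array([[-7.13395653e-04, -9.53852926e-01, -3.00273353e-01,
         7.58628114e+01],
       [ 9.99999658e-01, -5.54891162e-04, -6.13144155e-04,
        -1.93692826e-01],
       [ 4.18230317e-04, -3.00273687e-01,  9.53852996e-01,
        -1.42487519e+02],
       [ 0.00000000e+00,  0.00000000e+00,  0.00000000e+00,
         1.00000000e+00]])}
```

View pics/scene0.png

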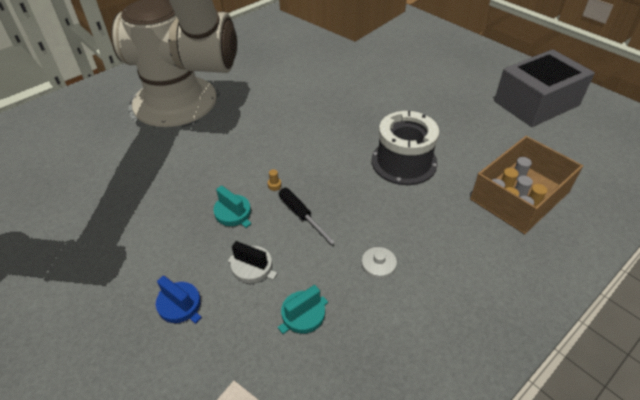

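View pics/top0.png

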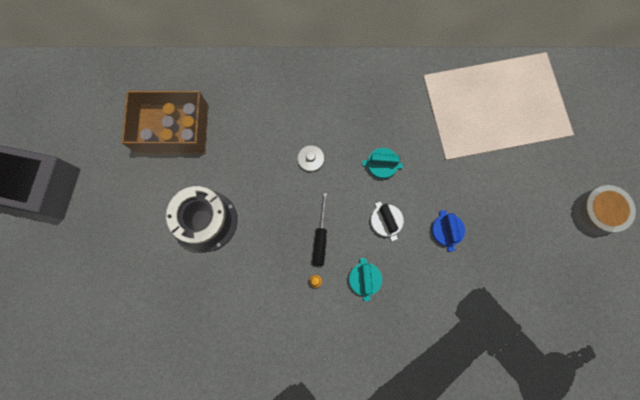

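View pics/wrist0.png

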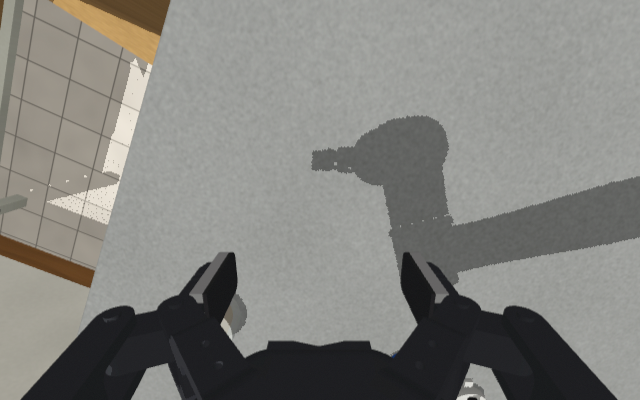

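Candidates in the top view: bare aluminium with a black bar and two lugs (387,220), teal (383,162), teal (366,279), blue (449,230), and the plain cap with a knob and no lugs (311,157). By the description it is (387,220). I'll check that and the pot at (197,216) in close crops.

```bash
cat > h.py <<'E'
import numpy as np, cv2
from bench import *
def ray(n,uv):
    p=camera_params(n);R=cv2.Rodrigues(p["rvec"])[0];t=p["tvec"].reshape(3)
    d=R.T@np.linalg.solve(p["mtx"],[uv[0],uv[1],1]);return -R.T@t,d
def onz(n,uv,z):
    o,d=ray(n,uv);return o+d*(z-o[2])/d[2]
def proj(n,P):
    p=camera_params(n);return cv2.projectPoints(np.float64(P).reshape(-1,3),p["rvec"],p["tvec"],p["mtx"],None)[0].reshape(-1,2)
from scipy.spatial.transform import Rotation as Ro
def wT(s):
    T=np.eye(4);T[:3,:3]=Ro.from_quat(s["ee_rot"]).as_matrix();T[:3,3]=s["position"]
    return T@camera_params("wrist")["tool_from_camera"]
def wonz(s,uv,z):
    T=wT(s);d=T[:3,:3]@np.linalg.solve(camera_params("wrist")["mtx"],[uv[0],uv[1],1]);o=T[:3,3];return o+d*(z-o[2])/d[2]
def wproj(s,P):
    T=np.linalg.inv(wT(s));P=np.float64(P).reshape(-1,3)@T[:3,:3].T+T[:3,3];q=P@camera_params("wrist")["mtx"].T;return q[:,:2]/q[:,2:]
E
python3 - <<'E'
import cv2,numpy as np
from h import *
t=cv2.imread("pics/top0.png")
a=cv2.resize(t[190:250,357:417],(390,390),interpolation=cv2.INTER_CUBIC)
b=cv2.resize(t[176:256,157:237],(390,390),interpolation=cv2.INTER_CUBIC)
cv2.imwrite("pics/c1.png",np.hstack([a,b]))
print(onz("top",(387,220),20),onz("top",(196,215),90))
print("cam",ray("top",(0,0))[0], ray("scene",(0,0))[0])
E
```

```text
[ 526.4952814  -158.28782898   20.        ] [522.70692993 232.41329306  90.        ]
cam [383.61815657 -19.72644166 916.35483327] [ 972.77880697 -390.49341752  688.2894349 ]
```

View pics/c1.png

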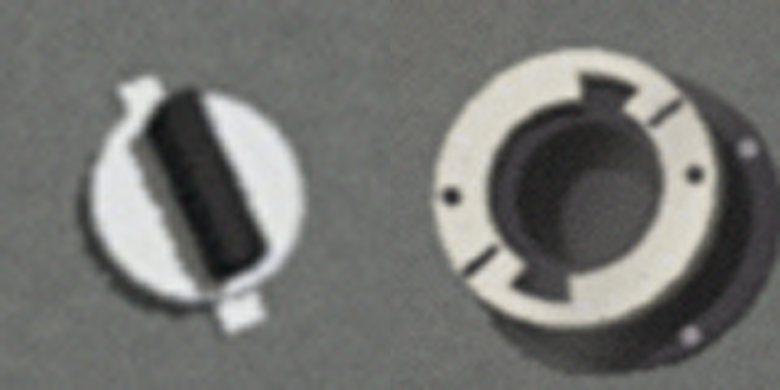

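The crop confirms it: bare aluminium disc, black bar, lugs at crop (140,92) and (242,312). The pot shows notches at (608,92) and (545,280), with the ribs and then the bosses clockwise of them. Now measuring both from the top view.

Run:
```python
import cv2,numpy as np
from h import *
t=cv2.imread("pics/top0.png");hsv=cv2.cvtColor(t,cv2.COLOR_BGR2HSV)
def f(x,y): return np.array([x,y])
# lid lugs (z=7) tips & bar ends
A=onz("top",(357+140/6.5-.5,190+92/6.5-.5),7);B=onz("top",(357+242/6.5-.5,190+312/6.5-.5),7)
print("lugs",A,B,(A+B)/2,np.linalg.norm(A-B),np.degrees(np.arctan2(*(A-B)[1::-1])))
A=onz("top",(357+183/6.5-.5,190+103/6.5-.5),56);B=onz("top",(357+240/6.5-.5,190+260/6.5-.5),56)
print("bar",A,B,(A+B)/2,np.linalg.norm(A-B),np.degrees(np.arctan2(*(A-B)[1::-1])))
s=80/390
N=[onz("top",(157+u*s-.5,176+v*s-.5),90) for u,v in [(608,92-0),(545,280)]] if 0 else [onz("top",(157+(u-390)*s-.5,176+v*s-.5),90) for u,v in [(608,90),(543,282),(666,111),(480,262),(695,174),(451,196)]]
for i in (0,2,4):
    a,b=N[i],N[i+1];print("pot",(a+b)/2,np.linalg.norm(a-b),np.degrees(np.arctan2(*(a-b)[1::-1])))
m=((hsv[...,2]>150)&(hsv[...,1]<60)).astype(np.uint8)
n,l,st,c=cv2.connectedComponentsWithStats(m)
for i in range(1,n):
    if st[i,4]>100 : print(st[i],c[i])
i=l[192,190]; print(i)
m=(l==i).astype(np.uint8) if i else m
cs=max(cv2.findContours(m,cv2.RETR_EXTERNAL,cv2.CHAIN_APPROX_NONE)[0],key=cv2.contourArea)
P=np.array([onz("top",q[0],90)[:2] for q in cs],np.float32);print("collar",cv2.minEnclosingCircle(P),cv2.fitEllipse(P))
```

```text
lugs [ 564.70908044 -141.52887981    7.        ] [ 490.45446837 -173.90095131    7.        ] [ 527.5817744  -157.71491556    7.        ] 81.00431115701741 23.555295888809496
bar [ 551.46432821 -148.58559794   56.        ] [ 501.14972002 -165.39842845   56.        ] [ 526.30702412 -156.9920132    56.        ] 53.04932673807851 18.4772600569671
pot [525.77096429 235.39623954  90.        ] 82.76090017610669 -15.050233341660443
pot [525.40553388 236.26682388  90.        ] 96.07649193477566 -48.84034804427197
pot [525.8193959  236.53635689  90.        ] 100.19892383972429 -84.36749309845774
[  424    52   150   107 11170] [497.21360788 105.22730528]
[298 146  26  25 497] [310.58953722 157.5331992 ]
[591 185  44  47 433] [619.30254042 205.83371824]
[ 166  186   58   57 1324] [194.12839879 213.99924471]
[371 202  17  34 249] [377.38554217 220.57831325]
[389 204  15  37 262] [396.33206107 220.17557252]
4
collar ((525.3477172851562, 236.13882446289062), 57.75408172607422) ((525.4404296875, 235.98912048339844), (102.75254821777344, 107.263916015625), 137.33547973632812)
```

Lid is at about (527,-158) with its bar at about 22° (lugs 23.6°, 81 mm across where ~82 was clicked, which fits). Pot is at (525.5,236), with the notch axis at about -14.5° (notches, ribs and bosses agree within 1.5°). Moving above the lid for a wrist picture.

>>> {"method": "send_rows", "body": {"translation": [[-0.406,0.253,0.07],[-0.406,0.253,0.07],[-0.406,0.253,0.07],[-0.406,0.253,0.07],[-0.406,0.253,0.07],[-0.406,0.253,0.07],[-0.406,0.253,0.07],[-0.406,0.253,0.07],[-0.406,0.253,0.07],[-0.406,0.253,0.07],[-0.406,0.253,0.07],[-0.406,0.253,0.07]], "yaw": [3,3,3,3,3,3,3,3,3,3,3,3], "fingers": [0,0,0,0,0,0,0,0,0,0,0,0]}}

```text
clock: 1.35
position: [527.1, -157.3, 160.3]
ee_rot: [-0.198, 0.98, 0.001, -0.001]
contact_force: [-0.5, 0.6, 0.5]
gripper_width: 85.8
```

Run:
```python
from h import *
s=read_state();im=get_image("wrist");cv2.imwrite("pics/w1.png",im)
np.save("w1.npy",s,allow_pickle=True)
print(s["clock"],s["position"],s["joints"],s["contact_force"])
R=Ro.from_quat(s["ee_rot"]).as_matrix();print(R[:,2],np.degrees(np.arctan2(R[1,0],R[0,0])))
```

```text
1.35 [ 527.12423773 -157.25131476  160.31556788] [ 0.00396956  0.3226861  -0.27707867 -0.0018577  -0.97324098 -1.17475001] [-0.5494147   0.63487975  0.48184186]
[-0.00221469  0.001527   -0.99999638] -157.14066629841977
```

View pics/w1.png

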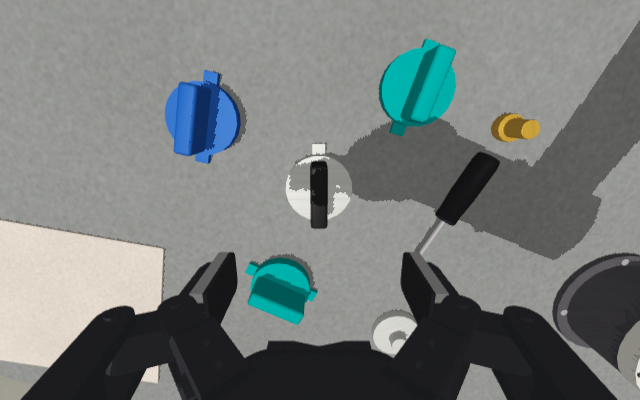

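Run:
```python
from h import *
s=np.load("w1.npy",allow_pickle=True).item();im=cv2.imread("pics/w1.png")
c=im[135:240,270:370];cv2.imwrite("pics/c2.png",cv2.resize(c,None,fx=5.5,fy=5.5,interpolation=cv2.INTER_CUBIC))
g=im.max(2);m=np.zeros_like(g);m[135:240,270:370]=(g[135:240,270:370]<50)
n,l,st,ce=cv2.connectedComponentsWithStats(m);i=1+st[1:,4].argmax();print(st[i],ce[i])
q=cv2.findContours((l==i).astype(np.uint8),0,1)[0][0]
r=cv2.minAreaRect(q);print(r)
for z in (20,56):
  P=np.array([wonz(s,p,z)[:2] for p in cv2.boxPoints(r)],np.float32);print(z,P.mean(0),cv2.minAreaRect(P),[np.degrees(np.arctan2(*(P[k]-P[k-1])[::-1])) for k in range(4)])
print(wonz(s,(319,147),7),wonz(s,(319,187),20))
```

```text
[310 161  18  67 993] [319.15005035 193.1570997 ]
((318.5, 194.0), (66.0, 17.0), 90.0)
20 [ 533.4895  -154.65344] ((533.4781494140625, -154.6313934326172), (71.36441040039062, 18.311702728271484), 22.77431297302246) [np.float32(-157.6996), np.float32(112.80081), np.float32(23.327572), np.float32(-67.22569)]
56 [ 523.8326 -158.778 ] ((523.8226318359375, -158.75869750976562), (62.283485412597656, 15.981568336486816), 22.774160385131836) [np.float32(-157.6996), np.float32(112.800804), np.float32(23.327568), np.float32(-67.22584)]
[ 489.00042618 -172.78557843    7.        ] [ 525.1854705  -157.58821091   20.        ]
```

View pics/c2.png

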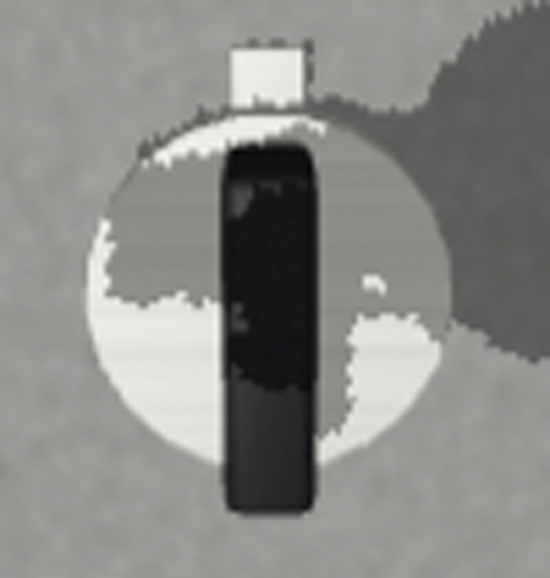

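Aluminium lid with its bar vertical at (319,195) and a lug at (319,147). Bar top is at about (525,-158), at 22.8°. At the pot this wrist orientation would exceed joint 6's range (about -180°), so I'm making the half turn now.

>>> {"method": "send_rows", "body": {"translation": [[0,0,0],[0,0,0],[0,0,0],[0,0,0],[0,0,0],[0,0,0],[0,0,0],[0,0,0],[0,0,0],[0,0,0],[0,0,0],[0,0,0]], "yaw": [-8.5,-17,-25.5,-34,-42.5,-51,-59.5,-68,-76.5,-85,-93.5,-102], "fingers": [0,0,0,0,0,0,0,0,0,0,0,0]}}

```text
clock: 2.6
position: [526.0, -159.5, 160.9]
ee_rot: [0.887, -0.462, -0.001, -0.0]
contact_force: [-0.2, -0.2, -0.7]
gripper_width: 85.2
```

>>> {"method": "send_rows", "body": {"translation": [[0,0,0],[0,0,0],[0,0,0],[0,0,0],[0,0,0],[0,0,0],[0,0,0],[0,0,0],[0,0,0],[0,0,0],[0,0,0]], "yaw": [-8.5,-17,-25.5,-34,-42.5,-51,-59.5,-68,-77,-78,-78], "fingers": [0,0,0,0,0,0,0,0,0,0,0]}}

```text
clock: 3.7
position: [525.5, -160.4, 161.1]
ee_rot: [0.98, 0.197, -0.001, -0.001]
contact_force: [0.4, 0.1, 0.2]
gripper_width: 85.3
```

Run:
```python
from h import *
s=read_state();im=get_image("wrist");cv2.imwrite("pics/w2.png",im)
np.save("w2.npy",s,allow_pickle=True)
print(s["clock"],s["position"],s["joints"])
R=Ro.from_quat(s["ee_rot"]).as_matrix();print(R[:,2],np.degrees(np.arctan2(R[1,0],R[0,0])))
```

```text
3.7 [ 525.48254568 -160.39832365  161.07586072] [-1.99479570e-03  3.20470216e-01 -2.78257075e-01 -1.82798883e-03
 -9.73460725e-01  1.97101148e+00]
[-0.00138789  0.00151422 -0.99999789] 22.757416150161944
```

View pics/w2.png

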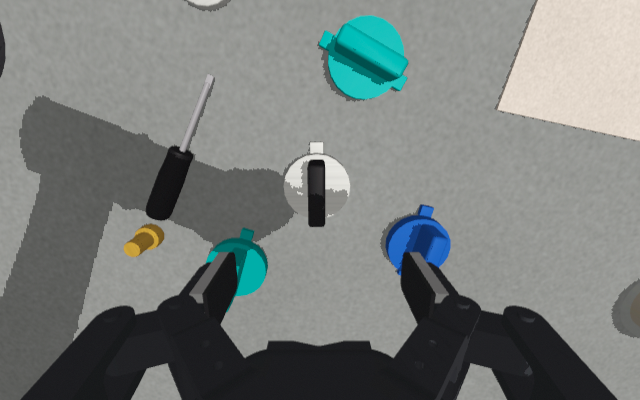

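```bash
cat > bar.py <<'E'
from h import *
def bar(s,im,box,ztop,th=60):
    x0,x1,y0,y1=box
    g=im.max(2);m=np.zeros_like(g);m[y0:y1,x0:x1]=(g[y0:y1,x0:x1]<th)
    n,l,st,ce=cv2.connectedComponentsWithStats(m);i=1+st[1:,4].argmax();print(st[i])
    q=cv2.findContours((l==i).astype(np.uint8),0,1)[0][0]
    r=cv2.minAreaRect(q.astype(np.float32)+0)
    P=np.array([wonz(s,p,ztop)[:2] for p in cv2.boxPoints(r)],np.float32);return P.mean(0),cv2.minAreaRect(P)
def totool(s,d): return Ro.from_quat(s["ee_rot"]).inv().apply(d)
E
python3 - <<'E'
from bar import *
s=np.load("w2.npy",allow_pickle=True).item();im=cv2.imread("pics/w2.png")
c=im[135:240,270:370];cv2.imwrite("pics/c3.png",cv2.resize(c,None,fx=5.5,fy=5.5,interpolation=cv2.INTER_CUBIC))
print(bar(s,im,(270,370,135,240),56))
A=wonz(s,(316.5,142.5),7);print("lug tip",A, "centre->",A[:2]-45*np.array([np.cos(.398),np.sin(.398)]))
# plug circle left/right extremes row ~187 at z20
for uv in [(283.5,186),(351,186)]: print(wonz(s,uv,20))
E
```

```text
[ 308  160   17   67 1090]
(array([ 530.09436, -155.92184], dtype=float32), ((530.054931640625, -155.8245849609375), (62.389793395996094, 15.077202796936035), 22.752456665039062))
lug tip [ 568.15769568 -140.12822161    7.        ] centre-> [ 526.67498622 -157.56911653]
[ 515.46238439 -125.27879013   20.        ]
[ 542.38833234 -189.52501275   20.        ]
```

View pics/c3.png

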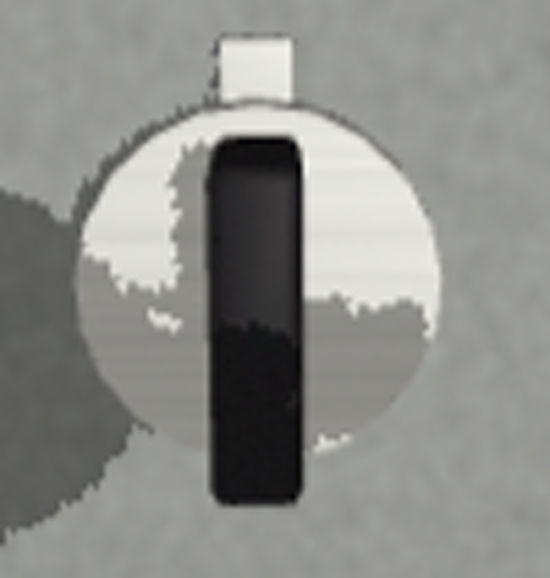

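Bar top face centre, lug and plug views agree on about (527,-157.5), aligned with the tool to 0.1°; the shift is (2.5,-2) mm in tool axes. Descending to TCP z≈27 and closing.

>>> {"method": "send_rows", "body": {"translation": [[0.0025,-0.002,0.045],[0.0025,-0.002,0.09],[0.0025,-0.002,0.12],[0.0025,-0.002,0.134],[0.0025,-0.002,0.134],[0.0025,-0.002,0.134],[0.0025,-0.002,0.134],[0.0025,-0.002,0.134],[0.0025,-0.002,0.134],[0.0025,-0.002,0.134],[0.0025,-0.002,0.134]], "yaw": [0,0,0,0,0,0,0,0,0,0,0], "fingers": [0,0,0,0,0,255,255,255,255,255,255]}}

```text
clock: 4.85
position: [527.5, -157.2, 27.9]
ee_rot: [0.98, 0.198, 0.0, -0.001]
contact_force: [-0.7, 0.4, 5.1]
gripper_width: 15.4
```

Gripped (15.4 mm opening). Lifting, then going to a viewing pose short of the pot, turned to the notch direction.

>>> {"method": "send_rows", "body": {"translation": [[0,0,-0.045],[0,0,-0.09],[0,0,-0.125],[0.007,-0.048,-0.125],[0.014,-0.096,-0.125],[0.021,-0.144,-0.125],[0.028,-0.192,-0.125],[0.035,-0.24,-0.125],[0.042,-0.288,-0.125],[0.049,-0.336,-0.125],[0.056,-0.384,-0.125],[0.063,-0.43,-0.125]], "yaw": [0,0,0,5,10,15,20,25,30,35,37,37], "fingers": [255,255,255,255,255,255,255,255,255,255,255,255]}}

```text
clock: 6.05
position: [417.7, 265.1, 153.2]
ee_rot: [0.992, -0.124, -0.0, -0.001]
contact_force: [1.8, -0.4, -1.5]
gripper_width: 15.2
```

>>> {"method": "send_rows", "body": {"translation": [[0,0,0],[0,0,0],[0,0,0]], "yaw": [0,0,0], "fingers": [255,255,255]}}

```text
clock: 6.35
position: [417.3, 264.2, 152.8]
ee_rot: [0.992, -0.124, -0.001, 0.0]
contact_force: [-0.3, -0.3, -1.1]
gripper_width: 15.5
```

Run:
```python
from h import *
s=read_state();im=get_image("wrist");cv2.imwrite("pics/w3.png",im)
np.save("w3.npy",s,allow_pickle=True)
print(s["clock"],s["position"],s["joints"],s["contact_force"],s["gripper_width"])
R=Ro.from_quat(s["ee_rot"]).as_matrix();print(R[:,2],np.degrees(np.arctan2(R[1,0],R[0,0])))
```

```text
6.35 [417.2617605  264.23721994 152.7659999 ] [ 0.89317475  0.24063169 -0.41918274 -0.00164279 -0.91190121  0.42970699] [-0.34055476 -0.28141029 -1.06975325] 15.506818695530313
[-1.58787912e-03  9.86413767e-05 -9.99998734e-01] -14.262134668179897
```

View pics/w3.png

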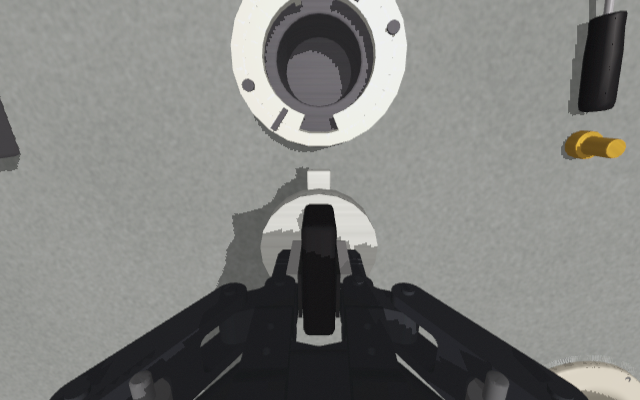

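The lid hangs straight in the grip (lug at (318,180)). The pot shows bosses at (248,85) and (393,27), the near notch at (319,122) and a rib at (280,119). The rear of the collar is cut off, which is enough for a circle fit.

Run:
```python
from bar import *
s=np.load("w3.npy",allow_pickle=True).item();im=cv2.imread("pics/w3.png")
cv2.imwrite("pics/c4.png",cv2.resize(im[0:200,220:420],None,fx=3,fy=3,interpolation=cv2.INTER_CUBIC))
a,b=wonz(s,(248.3,85),92),wonz(s,(393.2,27),92);a[2]=b[2]=0
print("boss",(a+b)/2,np.linalg.norm(a-b),np.degrees(np.arctan2(*(b-a)[1::-1])))
hsv=cv2.cvtColor(im,cv2.COLOR_BGR2HSV)
m=((hsv[...,2]>215)&(hsv[...,1]<40)).astype(np.uint8);m[160:]=0
n,l,st,ce=cv2.connectedComponentsWithStats(m);i=1+st[1:,4].argmax();print(st[i])
q=max(cv2.findContours((l==i).astype(np.uint8),0,1)[0],key=cv2.contourArea)[:,0]
from scipy.optimize import least_squares
def circ(P):
    f=least_squares(lambda v:np.hypot(P[:,0]-v[0],P[:,1]-v[1])-v[2],[*P.mean(0),50],loss="soft_l1");return f.x,np.abs(f.fun).mean()
c0=((a+b)/2)[:2]
P=np.array([wonz(s,p,90)[:2] for p in q if p[1]>2]);r=np.hypot(*(P-c0).T)
print("outer",circ(P[(r>52)]))
q2=np.vstack([k[:,0] for k in cv2.findContours((l==i).astype(np.uint8),cv2.RETR_CCOMP,1)[0]])
P=np.array([wonz(s,p,90)[:2] for p in q2 if p[1]>2]);r=np.hypot(*(P-c0).T)
print("bore",circ(P[(r>33)&(r<40)]),((r>33)&(r<40)).sum())
# lug tip in tool frame
zb=s["position"][2]-27.4
for uv,z in [((318.3,171),zb+7)]:
    w=wonz(s,uv,z);print("lugtip tool",totool(s,w-s["position"]))
k=totool(s,[*(c0-s["position"][:2]),0]);print("pot in tool",k)
```

```text
boss [525.30241236 237.01609559   0.        ] 99.70299170480564 -84.41115398990573
[ 231    0  176  145 9410]
outer (array([525.69764177, 237.04847884,  56.68765429]), np.float64(0.30944637443904105))Traceback (most recent call last):
  File "<stdin>", line 17, in <module>
  File "h.py", line 15, in wonz
    T=wT(s);d=T[:3,:3]@np.linalg.solve(camera_params("wrist")["mtx"],[uv[0],uv[1],1]);o=T[:3,3];return o+d*(z-o[2])/d[2]
                                       ~~~~~~~~~~~~~^^^^^^^^^
ValueError: time passes only in moves, steps and waits
```

View pics/c4.png

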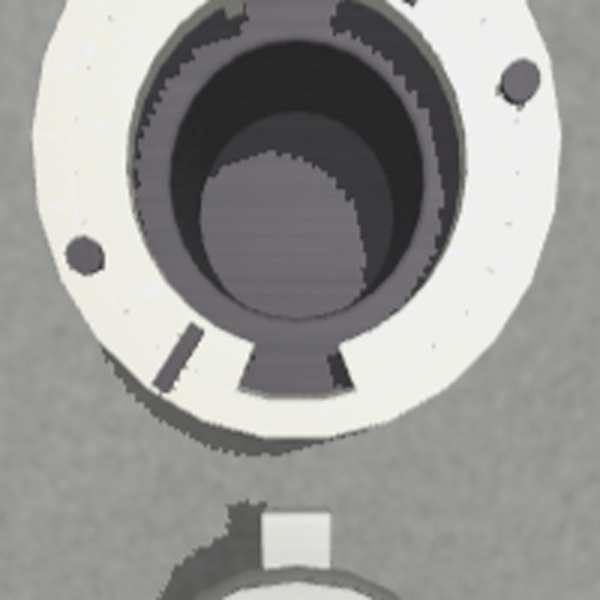

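```bash
sed -i 's/^from bench import \*/from bench import *\nimport functools\ncamera_params=functools.lru_cache(None)(camera_params)/' h.py
python3 - <<'E'
from bar import *
s=np.load("w3.npy",allow_pickle=True).item()
print(s["clock"],read_state()["clock"])
c0=np.array([525.45,237.0])
for uv in [(240/3+220,390/3),(354/3+220,390/3),(253/3+220,343/3),(338/3+220,345/3)]:
    w=wonz(s,uv,90)[:2]-c0;print("notch corner",np.hypot(*w),np.degrees(np.arctan2(w[1],w[0])))
zb=s["position"][2]-27.4
for uv,z in [((262/3+220,512/3),zb+7),((330/3+220,512/3),zb+7)]:
    w=wonz(s,uv,z);print("lugtip tool",totool(s,w-s["position"]))
print("pot in tool",totool(s,[*(c0-s["position"][:2]),0]))
E
```

```text
6.35 6.4
notch corner 48.175972370046864 149.85342631114924
notch corner 48.29576428018318 -177.97140838257585
notch corner 37.15910049388296 150.17434024670823
notch corner 37.515084389262576 -179.35527118717366
lugtip tool [44.84645517 -6.9784232  20.32785723]
lugtip tool [44.83498008  6.23047791 20.33177954]
pot in tool [111.56372927  -0.25531251  -0.17447656]
```

Lug tip gives the lid axis within 0.4 mm of the TCP. Pot is at (525.45,237.0), 111.6 mm ahead in tool x, with notches at -14.3° and the tool at -14.26°. Moving over the mouth.

>>> {"method": "send_rows", "body": {"translation": [[0.04,0,0],[0.08,0,0],[0.112,0,0],[0.112,0,0],[0.112,0,0],[0.112,0,0]], "yaw": [0,0,0,0,0,0], "fingers": [255,255,255,255,255,255]}}

```text
clock: 7.0
position: [525.3, 235.3, 152.5]
ee_rot: [0.992, -0.125, -0.001, 0.0]
contact_force: [-0.7, 0.7, -1.1]
gripper_width: 15.1
```

Run:
```python
from bar import *
s=read_state();im=get_image("wrist");cv2.imwrite("pics/w4.png",im)
np.save("w4.npy",s,allow_pickle=True)
print(s["clock"],s["position"],s["joints"][5],s["contact_force"])
R=Ro.from_quat(s["ee_rot"]).as_matrix();print(np.degrees(np.arctan2(R[1,0],R[0,0])))
print("pot in tool",totool(s,[*(np.array([525.45,237.0])-s["position"][:2]),0]))
```

```text
7.0 [525.32150101 235.28507106 152.54027025] 0.619271642643859 [-0.70632485  0.65954027 -1.08901714]
-14.368924281871813
pot in tool [-3.01104504e-01 -1.69317129e+00 -5.61344504e-04]
```

View pics/w4.png

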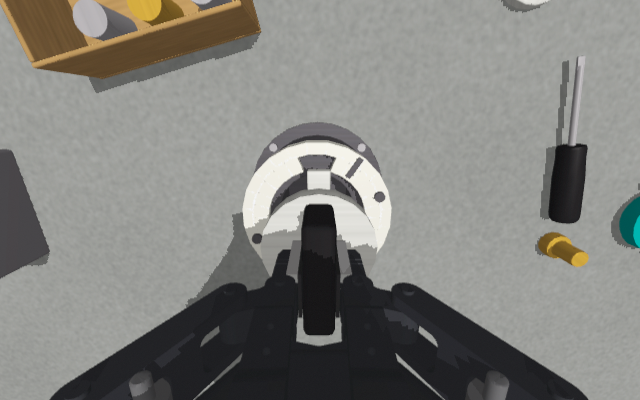

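Lid over the mouth, its lug (318,180) in line with the far notch (318,162); bosses at (257,238) and (380,197). Re-measuring.

Run:
```python
from bar import *
s=np.load("w4.npy",allow_pickle=True).item();im=cv2.imread("pics/w4.png")
cv2.imwrite("pics/c5.png",cv2.resize(im[130:260,240:400],None,fx=5,fy=5,interpolation=cv2.INTER_CUBIC))
def blob(x,y):
    g=im[y-8:y+9,x-8:x+9].max(2).astype(float);w=np.clip(150-g,0,None);Y,X=np.mgrid[y-8:y+9,x-8:x+9];return (X*w).sum()/w.sum(),(Y*w).sum()/w.sum()
u,v=blob(257,238),blob(380,197);print(u,v)
a,b=wonz(s,u,92),wonz(s,v,92)
c=(a+b)/2;print(c,np.linalg.norm(a-b),np.degrees(np.arctan2(*(b-a)[1::-1])),totool(s,c-s["position"]))
```

```text
(np.float64(256.2709942084942), np.float64(238.49674227799227)) (np.float64(378.9627358490566), np.float64(196.33537735849058))
[525.77567685 237.48794508  92.        ] 100.08223946236562 -84.26795166291367 [ 2.67325153e-02 -2.29047464e+00  6.05387171e+01]
```

View pics/c5.png

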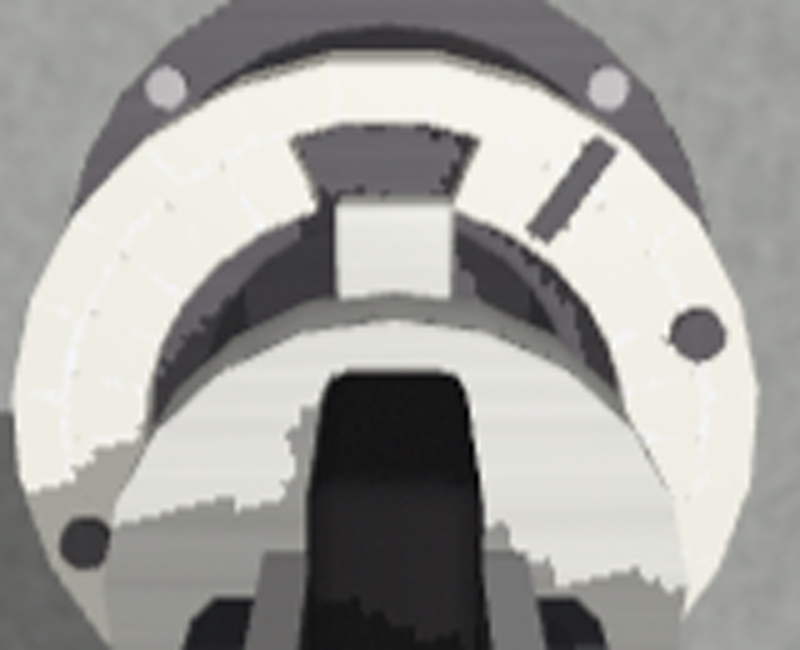

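Lid needs about -1.4 mm in tool y. Correcting while descending to just above the collar, then into the mouth.

>>> {"method": "send_rows", "body": {"translation": [[0,-0.0014,0.012],[0,-0.0014,0.024],[0,-0.0014,0.027],[0,-0.0014,0.027],[0,-0.0014,0.027]], "yaw": [0,0,0,0,0], "fingers": [255,255,255,255,255]}}

```text
clock: 7.55
position: [525.6, 237.2, 125.7]
ee_rot: [0.992, -0.124, -0.001, 0.0]
contact_force: [0.2, -0.7, -1.2]
gripper_width: 15.1
```

Run:
```python
from bar import *
s=read_state();im=get_image("wrist");cv2.imwrite("pics/w5.png",cv2.resize(im[130:260,240:400],None,fx=5,fy=4.6,interpolation=cv2.INTER_CUBIC))
print(s["clock"],s["position"],s["joints"][5],s["contact_force"])
R=Ro.from_quat(s["ee_rot"]).as_matrix();print(np.degrees(np.arctan2(R[1,0],R[0,0])))
print("pot in tool",totool(s,[*(np.array([525.5,237.1])-s["position"][:2]),0]))
```

```text
7.55 [525.56324152 237.24716201 125.67848283] 0.6179105810854781 [ 0.22819484 -0.73281145 -1.23621361]
-14.291241397093474
pot in tool [-2.49573077e-02  1.58219022e-01  1.44461538e-04]
```

View pics/w5.png

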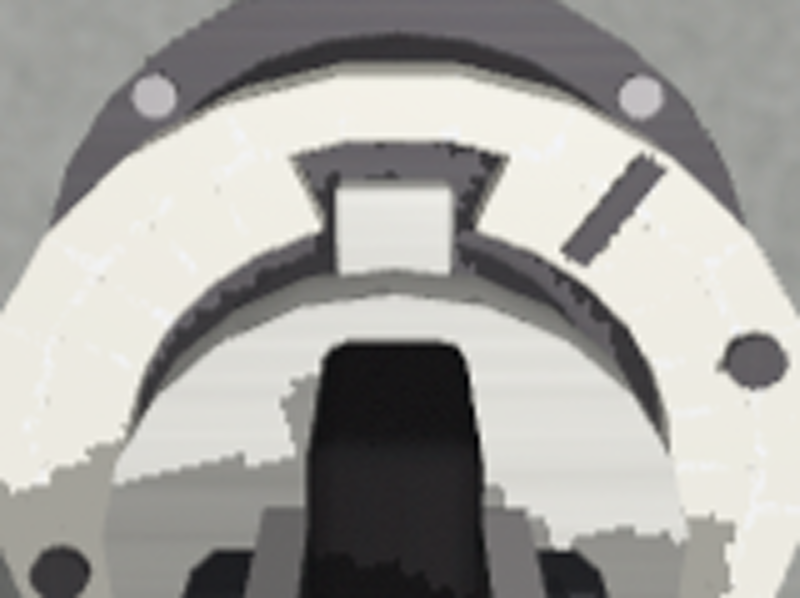

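Lug sits in the notch's line, about 0.6 mm to one side; clearance is ±4 mm there. Lowering home with a +0.5 mm correction.

>>> {"method": "send_rows", "body": {"translation": [[0,0.0005,0.006],[0,0.0005,0.012],[0,0.0005,0.018],[0,0.0005,0.023],[0,0.0005,0.026],[0,0.0005,0.0275],[0,0.0005,0.0275],[0,0.0005,0.0275]], "yaw": [0,0,0,0,0,0,0,0], "fingers": [255,255,255,255,255,255,255,255]}}

```text
clock: 8.4
position: [525.2, 236.6, 99.9]
ee_rot: [0.992, -0.124, -0.001, 0.0]
contact_force: [-4.5, -0.5, 6.6]
gripper_width: 15.1
```

Run:
```python
from bar import *
s=read_state();im=get_image("wrist");cv2.imwrite("pics/w6.png",cv2.resize(im[130:260,240:400],None,fx=5,fy=4.6,interpolation=cv2.INTER_CUBIC))
sc=get_image("scene");cv2.imwrite("pics/s6.png",cv2.resize(sc[80:200,340:480],None,fx=5,fy=5,interpolation=cv2.INTER_CUBIC))
print(s["clock"],s["position"],s["joints"][5],s["contact_force"],s["wrist_torque"],s["gripper_width"])
```

```text
8.4 [525.24241129 236.61796582  99.89142656] 0.6184162404540015 [-4.47874142 -0.46910348  6.64963446] [-0.34238432  1.16439022 -0.02092036] 15.050947525431592
```

View pics/w6.png

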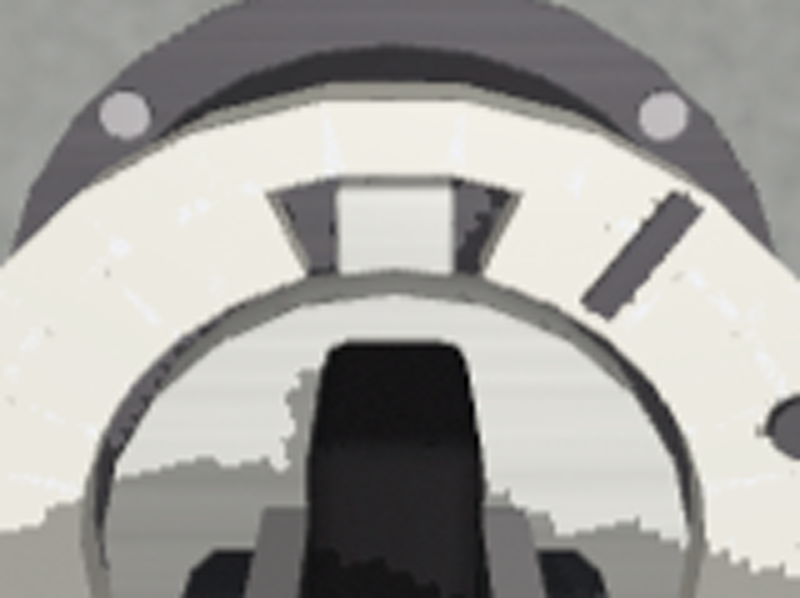

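View pics/s6.png

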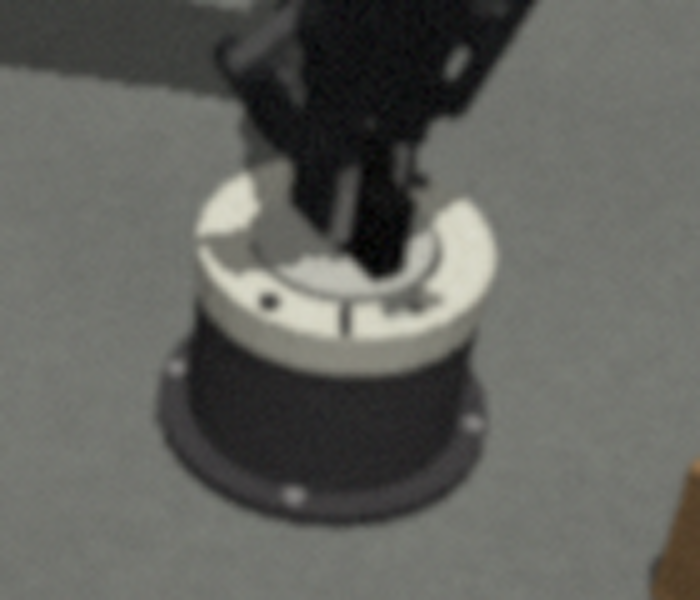

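Lug well inside the notch (crop 340–453 of 270–520), TCP 99.9 (expected 99.4–99.9 for home), upward force 6.6 N. There is a side force of -4.5 N, so I'll ease -0.7 mm in tool x and press 1 mm to confirm the ledge.

>>> {"method": "send_rows", "body": {"translation": [[-0.0005,0,0.0015],[-0.0007,0,0.0025],[-0.0007,0,0.0025]], "yaw": [0,0,0], "fingers": [255,255,255]}}

```text
clock: 8.8
position: [525.2, 236.6, 99.8]
ee_rot: [0.992, -0.124, 0.0, 0.0]
contact_force: [-3.0, -1.7, 10.8]
gripper_width: 15.0
```

Run:
```python
from bar import *
s=read_state()
print(s["clock"],s["position"],s["joints"][5],s["contact_force"],s["wrist_torque"],s["gripper_width"])
```

```text
8.8 [525.22088748 236.62094653  99.84066362] 0.6171189659954117 [-3.01027013 -1.66367467 10.81208068] [-0.71475692  0.96958945 -0.03463353] 15.023300507841315
```

Firm stop on the ledge (z unchanged, force up to 10.8 N): the lid is home. Turning clockwise in steps.

>>> {"method": "send_rows", "body": {"translation": [[0,0,0.0005],[0,0,0.0005],[0,0,0.0005],[0,0,0.0005],[0,0,0.0005],[0,0,0.0005],[0,0,0.0005]], "yaw": [3,6,9,12,15,18,18], "fingers": [255,255,255,255,255,255,255]}}

```text
clock: 9.5
position: [525.5, 236.6, 99.9]
ee_rot: [0.961, -0.277, 0.001, 0.0]
contact_force: [-0.5, -0.2, 2.8]
gripper_width: 15.1
```

Run:
```python
from bar import *
s=read_state()
R=Ro.from_quat(s["ee_rot"]).as_matrix();print(np.degrees(np.arctan2(R[1,0],R[0,0])))
print(s["clock"],s["position"],s["joints"][5],s["contact_force"],s["wrist_torque"],s["gripper_width"])
```

```text
-32.183490509725154
9.5 [525.49842626 236.55961058  99.88850825] 0.30314467486636565 [-0.45026495 -0.22206131  2.82017743] [-0.33325139  0.23988754  0.03979441] 15.111679011716369
```

>>> {"method": "send_rows", "body": {"translation": [[0,0,0.0005],[0,0,0.0005],[0,0,0.0005],[0,0,0.0005],[0,0,0.0005],[0,0,0.0005],[0,0,0.0005],[0,0,0.0005]], "yaw": [3,6,9,12,15,17,17,17], "fingers": [255,255,255,255,255,255,255,255]}}

```text
clock: 10.3
position: [525.4, 236.3, 99.9]
ee_rot: [0.91, -0.415, 0.001, 0.0]
contact_force: [-2.2, -1.5, 5.2]
gripper_width: 15.0
```

Run:
```python
from bar import *
s=read_state();im=get_image("wrist");cv2.imwrite("pics/w7.png",cv2.resize(im[130:290,220:420],None,fx=4,fy=3.7,interpolation=cv2.INTER_CUBIC))
cv2.imwrite("pics/w7f.png",im);np.save("w7.npy",s,allow_pickle=True)
R=Ro.from_quat(s["ee_rot"]).as_matrix();print(np.degrees(np.arctan2(R[1,0],R[0,0])))
print(s["clock"],s["position"],s["joints"][5],s["contact_force"],s["wrist_torque"],s["gripper_width"])
```

```text
-49.10115336414005
10.3 [525.37284044 236.33881331  99.86496723] 0.007773456048073724 [-2.21166168 -1.46037099  5.18951781] [-0.43168573  0.861645    0.11960017] 14.953252341576038
```

View pics/w7.png

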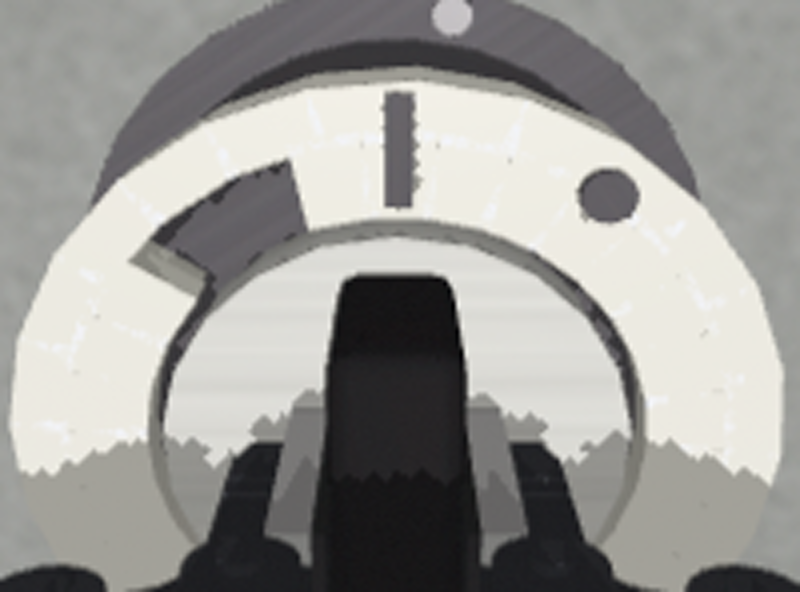

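The bar (crop column 398) points straight at the rib (399). Turn is 34.8°, and the wrist torque of 0.12 N m shows the spring is engaged, with no click. Checking it is still, then handing in.

Run:
```python
from bar import *
s=read_state();print(s["clock"],np.abs(s["joint_vel"]).max(),s["gripper_width"],s["wrist_torque"][2])
print(job_done())
```

```text
10.35 0.0017815686867472078 14.902227304459945 0.12651356463029395
the job is handed in; nothing more can be done
None
```

I fitted the aluminium lid into the collar and turned it clockwise to the halfway ribs. The gripper was holding it there when I handed the job in at 10.35 s; the judge gives no verdict.

- **Seating:** both views of the notch put the lug inside it. The tool stopped firmly at z = 99.8 mm under 10.8 N, which puts the lid's underside at about 72 mm, on the ledge.
- **Turn:** the tool turned 34.8° from the notch direction, and in the last picture the bar points at the long rib to within a pixel. The 0.12 N m wrist torque matches the carrier spring. There was no sign of the lock clicking, but the carrier joint itself could not be read.
- **Grip and stillness:** the fingers were closed on the bar at 14.9 mm, and joint speeds were below 0.002 rad/s.
- **Disagreements:** the camera positions for the lid and pot differed by up to about 2 mm between views. A side force of up to 4.5 N showed while the lid was going in, which I eased by shifting the tool slightly; about 2.6 N remained at the end.
- **Other objects:** I steered clear of everything else on the bench but took no final picture of it.

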